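# Set the shelf lamp for the night

## Task

Set the shelf lamp for the night: first sweep all three toggles on top of the shelf over to the right so that they are off, then push in the night-light bar hidden underneath, behind the shelf's front lip, until it stays in. Feel for the bar, without leaning hard on the shelf, and leave the jars on and under the shelf standing where they are.

Things in the scene. Friction and masses are not known exactly. Their poses are not given: they have to be found in the camera images.
- shelf: Wooden shelf that does not move when pushed: board 460 mm wide, 140 deep, 12 thick, underside 220 mm above the worktop, on two side panels (inner faces 215 mm either side of the middle, starting 30 mm behind the front). Origin on the worktop under the middle of its front edge; x to the shelf's rear (away from the robot), y along it to the left, z up.
- lip (a point): Middle of the lower front edge of the shelf board, which overhangs the lamp and bar as a lip; axes as the shelf's. Call 'slope plane' the plane through this edge that falls away from the robot at 40 deg from vertical. A finger leaning 40 deg, pointing down and away, can slip in under the lip just below this plane and press upward with its upper side.
- lamp_face (a point): Middle of the lamp's flat sloping aluminium face, which runs under the board from panel to panel, parallel to the slope plane and 2 mm above it, from 10 to 46 mm down the slope from the lip's edge; it looks down toward the robot. The point is 35 mm down the slope; axes as the shelf's. The push bar stands out of this face.
- push_bar (a joint): Travel of the white push bar, m: 0 out, 0.010 fully in, on beyond 0.007. 70 mm long (y), covers 27 to 43 mm down the slope; its face is 14 mm below the slope plane when out, 4 when in. Pushed square to the slope (up and away), resists 3 N, stays where left. Its centre is anywhere within 100 mm of the lip's middle, not told: a finger sliding along the slope feels its square ends.
- bank_centre (a point): Middle of the top face of the toggle bank, a grey bar 210 mm long (y), 46 mm deep (x), 16 mm high fixed on the shelf board behind the lip; axes as the shelf's. The three toggles pivot in this face at y = +60 (left), 0 (middle) and -60 mm (right).
- toggle_left (a joint): Tilt of the left toggle, rad: 0 stands upright (on), it swings only to the right (toward -y of the bank) up to 1.1; off beyond 0.6. White paddle 45 mm long from its pivot, 24 wide (x), 10 thick (y). Moves at about 1.5 N at its end, stays where left. A fingertip dragged to the right 29 mm above the bank's top lays it down and passes over it.
- toggle_middle (a joint): Tilt of the middle toggle, rad: 0 stands upright (on), it swings only to the right (toward -y of the bank) up to 1.1; off beyond 0.6. White paddle 45 mm long from its pivot, 24 wide (x), 10 thick (y). Moves at about 1.5 N at its end, stays where left. A fingertip dragged to the right 29 mm above the bank's top lays it down and passes over it.
- toggle_right (a joint): Tilt of the right toggle, rad: 0 stands upright (on), it swings only to the right (toward -y of the bank) up to 1.1; off beyond 0.6. White paddle 45 mm long from its pivot, 24 wide (x), 10 thick (y). Moves at about 1.5 N at its end, stays where left. A fingertip dragged to the right 29 mm above the bank's top lays it down and passes over it.
- spice_jar_1: Spice jar with a red cap, 45 mm across and 106 mm high, standing loose at the rear of the shelf board. Bystander; origin at the centre of its foot, z up.
- spice_jar_2: Spice jar with a red cap, 45 mm across and 106 mm high, standing loose at the rear of the shelf board. Bystander; origin at the centre of its foot, z up.
- spice_jar_4: Spice jar with a red cap, 45 mm across and 106 mm high, standing loose at the rear of the shelf board. Bystander; origin at the centre of its foot, z up.
- honey_jar: Honey jar, 71 mm across and 86 mm high, standing loose on the worktop under the shelf. Bystander; origin at the centre of its foot, z up.

How it is judged:
By the outcome, as a careful person would: the job done as asked, in the order asked, and still so for the second after the job is handed in, with the robot touching nothing.
It also fails if it takes over 58 s, if anything falls off the work surface, if the arm or the gripper's body presses on something with over 40 N, if the wrist force passes 120 N, or if a joint passes its speed limit or range.

## Robot

A 6-joint arm with a two-finger parallel gripper is mounted at the origin on a cart in front of the work surface, level with it; the furniture and walls round the work are solid. World frame = base frame: x ahead of the robot, y to its left, z up, the work surface at z = 0. Lengths are in m, angles in rad, forces in N, time in s.
With the tool pointing down it reaches from about 0.35 to 0.975 m from the base axis. Payload 4.9 kg.
Tool frame: the origin (TCP) lies at the very end of the fingers, on their centre line; the grasp point (between the pads) lies manip.grip_point_offset behind it (manip.grip_point_offset is the distance from the TCP to the grasp point, in m); z points along the fingers, y is the line along which they close (so a half turn about z gives the same grasp; the last joint's range is limited). The gripper opens to 85 mm and grips with 20 to 120 N. Pads are 22 mm wide; open, the fingers measure 114 mm over their backs; the gripper's body (76 mm by 85 mm) begins 54 mm behind the grasp point. The pads swing forward as they close: fully open they stand 13 mm farther back than shut.
Start: joints at [1.147, 0.053, 1.613, -0, 1.476, -0.119], TCP at [0.188, 0.596, 0.231] pointing down, gripper open.
Joint ranges: [-3.01, 3.01], [-1.01, 2.22], [0.06, 2.58], [-1.02, 4.17], [0.09, 2.62], [-3.14, 3.14]. Speed limits (rad/s): [2.57, 2.57, 3.14, 3.14, 3.14, 3.14].

## Interface

Orientations are given as a unit quaternion [w, x, y, z].
In Python, from plant import manip gives the robot as it stands.
- The arm moves only by the shell command python3 -m crank 'ROWS' [OPENING]. ROWS is JSON, a list of rows, each an object of numbers: "x", "y", "z": the shift along the tool's x, y, z in cm; "turn": the turn about the tool's z in rad. In form: [{"x": .., "y": .., "z": .., "turn": ..}, ...]. A call has 1 to 5 rows; each row shifts and turns the commanded pose from where the row before left it, along the tool's axes as they then stand; what a row does not reach is not made up. A row lasts 1/10 s, in which the tool goes at most 50 mm and 8.59 degrees, less where a joint would pass 70% of its speed; a pose out of reach is approached as far as the arm can. A call with a gripper value outside its range is refused whole. OPENING is the opening in per cent of the stroke, from 0 (shut) to 100 (fully open), set as the call begins (- or left out, the last holds). The fingers move at their own pace and stop on an object; the grip force is fixed at half the most. Time passes only in rows, so rows that do not move let the fingers close. It gives the time, the measured TCP pose, the force, the opening and the grip force at its end, in the units of the state.
- manip.state(): the state, without advancing time (a new reading comes with each control period).
- manip.grab_frame(name): name is "scene" or "top" or "wrist"; returns (picture, depth): 400x640x3 uint8, red, green, blue; 400x640 float32, m along the optical axis (not along the pixel's ray), 0 where there is no reading.
- manip.camera_model(name): a dict with "mtx" (3x3 intrinsics, pixels), "world_to_cam" (4x4, takes a point from world to camera coordinates). Camera axes: x right, y down, z forward; pixel columns grow to the right and rows downward; lengths in m; the calibration is good to about 2 mm. The wrist camera is an equidistant fisheye: a pixel r from the principal point sees the ray r / f radians off the axis. A picture is of the moment at which its call begins: read the wrist's pose just before it. camera_model takes no time and is no camera call; for the wrist camera it gives the pose at the moment of the call.
- manip.job_done(): hands the job in; it is judged then, once.
The state is a dict: "time": time; "joint_pos": joint angles; "joint_vel": joint speeds; "joint_efforts": joint torques, N m; "tool_pos": TCP position; "tool_rot": TCP orientation; "contact_force": force on the tool from outside, world axes, zero at the start; "ft_torque": the same for the moment, N m; "gripper_width": opening from 0.0 (shut) to 1.0 (fully open); "grasp_force": force on a finger pad.
Only numpy, scipy, OpenCV 4.12 (cv2) and the standard library are available. Lean on these libraries where they do the work, as an engineer would, in place of code of your own. Each camera call takes 0.05 s, during which the arm holds its last target. There are 200 camera calls.

## Working session

There is one attempt and no reset: what is moved stays moved. The work goes in short steps, Python scripts to look and compute and a shell command to move; the robot and the scene stay as the last step left them, time stands still between calls to the robot, and variables do not carry over. Pictures are saved under pics/ and viewed, at most 10 in all, crops included, and the job is handed in when it is done.

```bash
mkdir -p pics; ls
python3 - <<'E'
from plant import manip
import cv2,numpy as np
print(manip.state()); print(manip.grip_point_offset)
for n in("scene","top"):
    p,d=manip.grab_frame(n); cv2.imwrite(f"pics/{n}0.png",p[:,:,::-1]); np.save(f"pics/{n}0.npy",d)
    m=manip.camera_model(n); print(n,m["mtx"].tolist(),np.round(m["world_to_cam"],4).tolist())
E
```

```text
pics
{'time': 0.0, 'joint_pos': array([ 1.14700059e+00,  5.33393655e-02,  1.61433241e+00,  9.77596092e-06,
        1.47604156e+00, -1.18976971e-01]), 'joint_vel': array([-1.63744972e-04,  8.59401515e-04,  2.51040844e-05,  5.35456984e-04,
       -4.88492224e-04, -6.02182685e-04]), 'joint_efforts': array([ 1.49313892e-04, -3.93689811e+01, -3.70175135e+01, -2.05205361e-04,
        7.26556158e-03, -1.28356137e-05]), 'tool_pos': array([0.18728897, 0.59559629, 0.23005095]), 'tool_rot': array([-2.88930206e-04,  1.51820402e-01,  9.88407528e-01, -1.02022830e-03]), 'contact_force': array([0.773482  , 0.42869528, 0.36895422]), 'ft_torque': array([ 0.04685123, -0.02771366, -0.04992891]), 'grasp_force': 0.0, 'gripper_width': 0.9990251069221395}
0.0187
scene [[426.28403249955727, 0.0, 317.9972590279051], [0.0, 426.28403249955727, 196.49683609171393], [0.0, 0.0, 1.0]] [[0.5654, -0.8246, -0.0154, -0.3324], [-0.4489, -0.292, -0.8445, 0.445], [0.6919, 0.4844, -0.5353, 0.4826], [0.0, 0.0, 0.0, 1.0]]
top [[398.9452717430391, 0.0, 315.8509690678964], [0.0, 398.9452717430391, 206.3492344149235], [0.0, 0.0, 1.0]] [[-0.0031, -0.9999, 0.0097, 0.0271], [-0.9899, 0.0017, -0.142, 0.6328], [0.142, -0.0101, -0.9898, 0.9405], [0.0, 0.0, 0.0, 1.0]]
```

View pics/scene0.png

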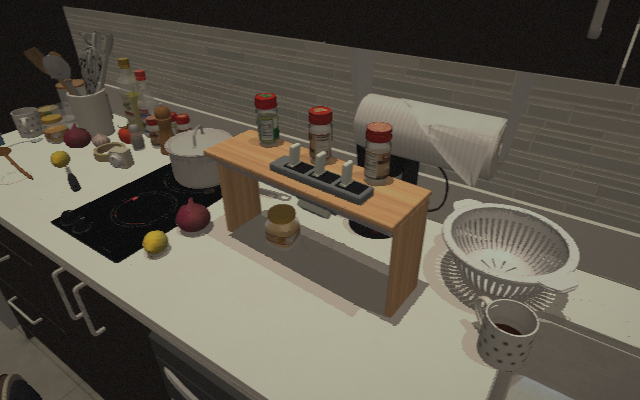

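View pics/top0.png

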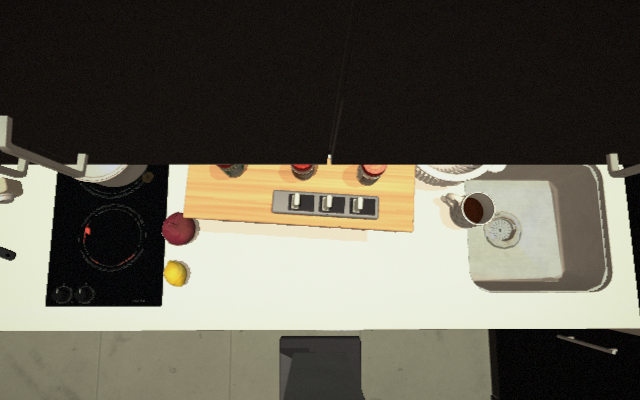

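The scene view shows the shelf, with the bank at about (320,178), three upright toggles, three jars behind it and a honey jar at (283,225). In the top view the front edge runs from (184,217) to (413,232), the bank covers (273..379, 190..218), and a wall cabinet hides everything above row 163.

```bash
cat > h.py <<'E'
import numpy as np,cv2
from plant import manip
from scipy.spatial.transform import Rotation as R
def cam(n):
    m=manip.camera_model(n); return np.array(m["mtx"]),np.array(m["world_to_cam"])
def onplane(n,px,z):
    K,T=cam(n); px=np.atleast_2d(px).astype(float)
    r=np.c_[(px[:,0]-K[0,2])/K[0,0],(px[:,1]-K[1,2])/K[1,1],np.ones(len(px))]@T[:3,:3]
    c=-T[:3,:3].T@T[:3,3]; return c+r*((z-c[2])/r[:,2])[:,None]
def cloud(n,d):
    K,T=cam(n); v,u=np.mgrid[:400,:640]
    P=np.stack([(u-K[0,2])/K[0,0]*d,(v-K[1,2])/K[1,1]*d,d],-1)
    return (P-T[:3,3])@T[:3,:3]
def rot(s): q=s["tool_rot"]; return R.from_quat(q[[1,2,3,0]])
E
python3 - <<'E'
from h import *
d=np.load("pics/top0.npy"); img=cv2.imread("pics/top0.png"); C=cloud("top",d)
# front edge: last row in each column with z near 0.232
pts=[]
for u in range(195,405,3):
    col=np.where(abs(C[:,u,2]-.232)<.012)[0]; col=col[col>160]
    pts.append((u,col.max()+.5))
pts=np.array(pts); P=onplane("top",pts,.232)
a=np.polyfit(P[:,1],P[:,0],1); res=P[:,0]-np.polyval(a,P[:,1]); k=abs(res)<.005; a=np.polyfit(P[k,1],P[k,0],1); print("edge x=a*y+b",a,k.sum())
m=(abs(C[...,2]-.232)<.012); m[:165]=0
for r in (185,195,205,212):
    u=np.where(m[r])[0]; print(r,onplane("top",[(u.min()-.5,r),(u.max()+.5,r)],.232).round(4).tolist())
b=((abs(C[...,2]-.248)<.006)&(img.max(2)<140)).astype(np.uint8); b[:180]=0;b[225:]=0;b[:,:260]=0;b[:,390:]=0
rc=cv2.minAreaRect(np.argwhere(b)[:,::-1].astype(np.float32)); print(rc); print("bank",onplane("top",[rc[0]],.248), onplane("top",cv2.boxPoints(rc),.248).round(4).tolist())
print("cabinet z", np.nanmedian(C[50:150,100:500,2]), C[155,150:500:50].round(3).tolist())
ds=np.load("pics/scene0.npy"); S=cloud("scene",ds); si=cv2.imread("pics/scene0.png")
e=(abs(S[...,2]-.232)<.006); 
# scene clouds: toggles white pts z>.262
for w in [(285,140,305,170),(310,150,330,178),(338,158,358,190)]:
    q=S[w[1]:w[3],w[0]:w[2]].reshape(-1,3); q=q[(q[:,2]>.268)&(q[:,2]<.30)&(q[:,0]<.75)]; print("tog",q.mean(0).round(4),q.max(0).round(3),len(q))
for n,w in [("j1",(255,95,278,145)),("j2",(308,108,333,160)),("j4",(365,125,392,180)),("honey",(265,205,300,245))]:
    q=S[w[1]:w[3],w[0]:w[2]].reshape(-1,3); q=q[(q[:,2]>(.25 if n!='honey' else .02))&(q[:,0]<1)]; print(n,np.median(q,0).round(3),np.percentile(q,5,0).round(3),np.percentile(q,95,0).round(3))
E
```

```text
edge x=a*y+b [0.06534243 0.56468677] 70
185 [[0.6497, 0.2888, 0.232], [0.6492, -0.1696, 0.232]]
195 [[0.6294, 0.2899, 0.232], [0.6287, -0.1689, 0.232]]
205 [[0.6092, 0.291, 0.232], [0.6084, -0.1681, 0.232]]
212 [[0.5951, 0.2924, 0.232], [0.5943, -0.1676, 0.232]]
((325.7178955078125, 196.95956420898438), (105.2317123413086, 37.9436149597168), 3.5214531421661377)
bank [[0.62230118 0.00820677 0.248     ]] [[0.5914, 0.1131, 0.248], [0.6669, 0.1094, 0.248], [0.6536, -0.0982, 0.248], [0.5783, -0.0917, 0.248]]
cabinet z 0.6973347390355658 [[0.631, 0.242, 0.523], [0.631, 0.179, 0.522], [0.631, 0.115, 0.521], [0.631, 0.051, 0.521], [0.631, -0.014, 0.523], [0.631, -0.078, 0.522], [0.631, -0.142, 0.524]]
tog [0.6081 0.0623 0.2824] [0.623 0.07  0.294] 150
tog [0.604  0.0025 0.2832] [0.619 0.011 0.295] 150
tog [ 0.6001 -0.0552  0.283 ] [ 0.615 -0.047  0.295] 163
j1 [0.671 0.18  0.3  ] [0.664 0.171 0.255] [0.693 0.203 0.339]
j2 [0.663 0.042 0.301] [0.61  0.003 0.261] [0.685 0.066 0.339]
j4 [ 0.653 -0.084  0.302] [ 0.647 -0.097  0.256] [ 0.676 -0.063  0.34 ]
honey [0.637 0.133 0.064] [0.621 0.113 0.026] [0.678 0.169 0.088]
```

```bash
python3 -m crank --help 2>&1 | head -20; python3 -m crank '[{"z":-5},{"z":-5},{"z":-5},{"z":-5},{"z":-5}]' 0; python3 -m crank '[{"x":-2.9,"y":-3.8},{"x":-2.9,"y":-3.8},{"x":-2.9,"y":-3.8},{"x":-2.9,"y":-3.8},{"x":-2.9,"y":-3.8}]'
```

```text
invalid input: not JSON, or not a numberschema error: expected keys x, y, z, turn
schema error: expected keys x, y, z, turn
```

```bash
python3 -m crank '[{"x":0,"y":0,"z":-5,"turn":0},{"x":0,"y":0,"z":-5,"turn":0},{"x":0,"y":0,"z":-5,"turn":0},{"x":0,"y":0,"z":-5,"turn":0},{"x":0,"y":0,"z":-5,"turn":0}]' 0; python3 -m crank '[{"x":-2.9,"y":-3.8,"z":0,"turn":0},{"x":-2.9,"y":-3.8,"z":0,"turn":0},{"x":-2.9,"y":-3.8,"z":0,"turn":0},{"x":-2.9,"y":-3.8,"z":0,"turn":0},{"x":-2.9,"y":-3.8,"z":0,"turn":0}]'
```

```text
time: 0.6
tool_pos: [0.1874, 0.5958, 0.4828]
tool_rot: [-0.0, 0.152, 0.988, -0.0]
contact_force: [0.1, 1.4, -0.2]
gripper_width: 0.144
grasp_force: 0.0
time: 1.1
tool_pos: [0.2689, 0.3697, 0.4807]
tool_rot: [-0.0, 0.151, 0.988, -0.0]
contact_force: [1.7, -1.2, 0.2]
gripper_width: -0.002
grasp_force: 0.0
```

```bash
python3 -m crank '[{"x":-2.9,"y":-3.7,"z":0,"turn":0},{"x":-2.9,"y":-3.7,"z":0,"turn":0},{"x":-2.9,"y":-3.7,"z":0,"turn":0},{"x":-2.9,"y":-3.7,"z":0,"turn":0},{"x":-2.9,"y":-3.7,"z":0,"turn":0}]'; python3 -m crank '[{"x":-2.9,"y":-3.7,"z":0,"turn":0},{"x":-2.9,"y":-3.7,"z":0,"turn":0},{"x":-2.9,"y":-3.7,"z":0,"turn":0},{"x":-2.9,"y":-3.7,"z":0,"turn":0},{"x":0,"y":0,"z":-4,"turn":0}]' ; python3 -c "
from plant import manip;print(manip.state()['joint_pos'])"
python3 -m crank '[{"x":0,"y":0,"z":-5,"turn":0},{"x":0,"y":0,"z":-5,"turn":0},{"x":0,"y":0,"z":-5,"turn":0},{"x":0,"y":0,"z":-5,"turn":0},{"x":0,"y":0,"z":-5,"turn":0}]';python3 -c "
from plant import manip;print(manip.state()['joint_pos'])"
```

```text
time: 1.6
tool_pos: [0.3517, 0.1497, 0.481]
tool_rot: [0.0, 0.152, 0.988, 0.0]
contact_force: [0.9, 0.4, 0.4]
gripper_width: -0.001
grasp_force: 0.0
time: 2.1
tool_pos: [0.4183, -0.0289, 0.5136]
tool_rot: [-0.007, 0.156, 0.988, 0.0]
contact_force: [0.9, 0.4, -0.1]
gripper_width: -0.002
grasp_force: 0.0
[-2.46012478e-01 -4.29329455e-01  1.56986309e+00 -1.37606772e-03
  2.01543342e+00 -1.50451561e+00]
time: 2.6
tool_pos: [0.4175, -0.0245, 0.773]
tool_rot: [-0.0, 0.152, 0.988, 0.0]
contact_force: [0.7, -0.2, 1.0]
gripper_width: -0.001
grasp_force: 0.0
[-2.36924479e-01 -1.52009759e-01  8.77074979e-01  5.89442743e-06
  2.41652844e+00 -1.50288679e+00]
```

```bash
python3 -m crank '[{"x":0,"y":0,"z":-5,"turn":0},{"x":0,"y":0,"z":-5,"turn":0},{"x":0,"y":0,"z":-5,"turn":0}]';python3 -c "
from plant import manip;print(manip.state()['joint_pos'])"
python3 -m crank '[{"x":0,"y":0,"z":-5,"turn":0},{"x":0,"y":0,"z":-5,"turn":0}]';python3 -c "
from plant import manip;print(manip.state()['joint_pos'])"
```

```text
time: 2.9
tool_pos: [0.4173, -0.025, 0.8822]
tool_rot: [0.024, 0.152, 0.988, -0.002]
contact_force: [0.3, 0.2, -1.3]
gripper_width: 0.007
grasp_force: 0.0
[-2.38647719e-01  7.93769953e-02  3.96355924e-01  8.06044556e-04
  2.61861711e+00 -1.50371451e+00]
time: 3.1
tool_pos: [0.4059, -0.0234, 0.9059]
tool_rot: [0.056, 0.152, 0.987, -0.004]
contact_force: [0.1, 0.4, -0.1]
gripper_width: -0.004
grasp_force: 0.0
[-0.24230155  0.08714194  0.32383921  0.0034376   2.61891429 -1.50528261]
```

```bash
cat > s.py <<'E'
from h import *
s=manip.state(); r=rot(s); M=r.as_matrix(); z=M[:,2]
e=R.from_euler('z',-.0652).as_matrix()
print("pos",s['tool_pos'].round(4),"x",M[:,0].round(3),"y",M[:,1].round(3),"z",z.round(3),"tilt",np.degrees(np.arccos(-z[2])).round(1),"az",np.degrees(np.arctan2(z[1],z[0])).round(1),"j",s['joint_pos'].round(2),"F",s['contact_force'].round(1),"t",round(s['time'],2))
print("TCP in shelf frame mm",((s['tool_pos']-[.5688,.0625,0])@e*1000).round(1))
E
python3 -m crank '[{"x":4.7,"y":-1.5,"z":0,"turn":0},{"x":4.7,"y":-1.5,"z":0,"turn":0}]'>/dev/null; python3 s.py
python3 -m crank '[{"x":0,"y":0,"z":-5,"turn":0},{"x":0,"y":0,"z":-5,"turn":0}]'>/dev/null; python3 s.py
```

```text
pos [ 0.3092 -0.0247  0.8933] x [-0.949  0.298 -0.105] y [0.299 0.954 0.009] z [ 0.103 -0.023 -0.994] tilt 6.1 az -12.7 j [-0.33 -0.17  0.6   0.02  2.6  -1.58] F [-0.7 -1.2  1.3] t 3.3
TCP in shelf frame mm [-253.4 -103.9  893.3]
pos [ 0.3013 -0.0199  0.93  ] x [-0.937  0.297 -0.183] y [0.301 0.954 0.007] z [ 0.177 -0.049 -0.983] tilt 10.6 az -15.5 j [-0.32 -0.12  0.46  0.02  2.62 -1.57] F [ 0.8  0.9 -0.7] t 3.5
TCP in shelf frame mm [-261.6  -99.6  930. ]
```

```bash
python3 -m crank '[{"x":1.2,"y":3.8,"z":0,"turn":0},{"x":1.2,"y":3.8,"z":0,"turn":0}]'>/dev/null; python3 s.py
python3 -m crank '[{"x":0,"y":0,"z":-5,"turn":0},{"x":0,"y":0,"z":-5,"turn":0},{"x":0,"y":0,"z":-5,"turn":0}]'>/dev/null; python3 s.py
```

```text
pos [0.3048 0.0585 0.9251] x [-0.936  0.302 -0.18 ] y [0.306 0.952 0.007] z [ 0.173 -0.049 -0.984] tilt 10.4 az -15.7 j [-0.01 -0.11  0.47 -0.09  2.61 -1.35] F [ 1.3 -0.9  0.2] t 3.7
TCP in shelf frame mm [-263.2  -21.2  925.1]
pos [0.2842 0.0651 0.9642] x [-0.916  0.289 -0.279] y [0.294 0.956 0.026] z [ 0.274 -0.058 -0.96 ] tilt 16.3 az -11.9 j [ 0.03 -0.07  0.31 -0.14  2.62 -1.36] F [-0.6  0.5 -0.2] t 4.0
TCP in shelf frame mm [-284.1  -15.9  964.2]
```

```bash
python3 -m crank '[{"x":4.7,"y":-1.5,"z":0,"turn":0},{"x":0,"y":0,"z":-5,"turn":0},{"x":0,"y":0,"z":-5,"turn":0}]'>/dev/null; python3 s.py
```

```text
pos [0.2168 0.0707 0.98  ] x [-0.894  0.287 -0.343] y [0.293 0.955 0.037] z [ 0.338 -0.067 -0.939] tilt 20.2 az -11.2 j [ 0.12 -0.16  0.34 -0.22  2.62 -1.35] F [-0.6  0.8 -0.4] t 4.3
TCP in shelf frame mm [-351.8  -14.7  980. ]
```

```bash
python3 -m crank '[{"x":-1.7,"y":0,"z":-4.7,"turn":0},{"x":-1.7,"y":0,"z":-4.7,"turn":0},{"x":-1.7,"y":0,"z":-4.7,"turn":0},{"x":-1.7,"y":0,"z":-4.7,"turn":0}]'>/dev/null; python3 s.py
python3 -m crank '[{"x":4.7,"y":-1.5,"z":0,"turn":0},{"x":0,"y":0,"z":-5,"turn":0},{"x":-2,"y":0,"z":-4.5,"turn":0},{"x":-2,"y":0,"z":-4.5,"turn":0},{"x":-2,"y":0,"z":-4.5,"turn":0}]'>/dev/null; python3 s.py
```

```text
pos [0.2215 0.0673 1.0215] x [-0.844  0.277 -0.46 ] y [0.286 0.957 0.052] z [ 0.454 -0.087 -0.887] tilt 27.6 az -10.8 j [ 0.17 -0.03  0.08 -0.33  2.62 -1.43] F [ 0.7 -0.3  0.5] t 4.7
TCP in shelf frame mm [-346.9  -17.8 1021.5]
pos [0.1559 0.0558 1.0373] x [-0.812  0.264 -0.52 ] y [0.274 0.96  0.059] z [ 0.515 -0.095 -0.852] tilt 31.6 az -10.4 j [ 0.32 -0.09  0.06 -0.53  2.62 -1.49] F [ 0.6  0.7 -0. ] t 5.2
TCP in shelf frame mm [-411.6  -33.6 1037.3]
```

```bash
python3 -m crank '[{"x":1.2,"y":3.8,"z":0,"turn":0},{"x":3.7,"y":-1.5,"z":-2,"turn":0},{"x":-2.5,"y":0,"z":-4.3,"turn":0},{"x":-2.5,"y":0,"z":-4.3,"turn":0},{"x":-2.5,"y":0,"z":-4.3,"turn":0}]'>/dev/null; python3 s.py
```

```text
pos [0.1156 0.0527 1.0355] x [-0.813  0.282 -0.51 ] y [0.291 0.955 0.063] z [ 0.504 -0.097 -0.858] tilt 30.9 az -10.9 j [ 0.79 -0.09  0.06 -1.02  2.62 -1.5 ] F [ -5.1 -25.3  -4. ] t 5.7
TCP in shelf frame mm [-451.6  -39.4 1035.5]
```

```bash
python3 -m crank '[{"x":0,"y":0,"z":0,"turn":0},{"x":-4,"y":1.4,"z":2.5,"turn":0},{"x":-4,"y":1.4,"z":2.5,"turn":0},{"x":0,"y":0,"z":0,"turn":0}]'>/dev/null; python3 s.py
```

```text
pos [0.1577 0.0612 1.0348] x [-0.813  0.279 -0.511] y [0.291 0.955 0.059] z [ 0.504 -0.101 -0.858] tilt 30.9 az -11.3 j [ 0.43 -0.08  0.06 -0.64  2.62 -1.48] F [ 1.2 -0.2 -0.3] t 6.1
TCP in shelf frame mm [-410.1  -28.1 1034.8]
```

```bash
python3 -m crank '[{"x":-1.7,"y":3.3,"z":2.6,"turn":0},{"x":-1.7,"y":3.3,"z":2.6,"turn":0},{"x":-1.7,"y":3.3,"z":2.6,"turn":0},{"x":-1.7,"y":3.3,"z":2.6,"turn":0}]'>/dev/null; python3 s.py;python3 -m crank '[{"x":-1.7,"y":3.3,"z":2.6,"turn":0},{"x":-1.7,"y":3.3,"z":2.6,"turn":0},{"x":-1.7,"y":3.3,"z":2.6,"turn":0}]'>/dev/null; python3 s.py
```

```text
pos [0.2972 0.1611 0.9905] x [-0.813  0.269 -0.516] y [0.277 0.959 0.063] z [ 0.512 -0.091 -0.854] tilt 31.3 az -10.1 j [ 0.57 -0.04  0.3  -0.54  2.39 -1.19] F [-0.3  0.1 -0.1] t 6.5
TCP in shelf frame mm [-277.4   80.7  990.5]
pos [0.4059 0.2358 0.9564] x [-0.813  0.269 -0.516] y [0.277 0.959 0.063] z [ 0.512 -0.092 -0.854] tilt 31.3 az -10.2 j [ 0.58  0.13  0.24 -0.5   2.29 -1.11] F [ 0.5 -1.4 -0. ] t 6.8
TCP in shelf frame mm [-173.8  162.4  956.4]
```

```bash
python3 -m crank '[{"x":-2.6,"y":0.3,"z":-4.3,"turn":0},{"x":-2.6,"y":0.3,"z":-4.3,"turn":0},{"x":-2.6,"y":0.3,"z":-4.3,"turn":0}]'>/dev/null; python3 s.py;python3 -m crank '[{"x":-2.6,"y":0.3,"z":-4.3,"turn":0},{"x":-2.6,"y":0.3,"z":-4.3,"turn":0}]'>/dev/null; python3 s.py
```

```text
pos [0.3776 0.207  0.9992] x [-0.784  0.265 -0.561] y [0.261 0.961 0.09 ] z [ 0.563 -0.076 -0.823] tilt 34.6 az -7.7 j [ 0.57  0.18  0.06 -0.54  2.35 -1.2 ] F [-1.5 -0.3  0.4] t 7.1
TCP in shelf frame mm [-200.2  131.8  999.2]
pos [0.3506 0.1842 1.0208] x [-0.757  0.266 -0.597] y [0.249 0.962 0.112] z [ 0.604 -0.064 -0.794] tilt 37.4 az -6.0 j [ 0.56  0.13  0.06 -0.55  2.34 -1.23] F [ 0.1 -0.2  0.2] t 7.3
TCP in shelf frame mm [-225.7  107.2 1020.8]
```

Excellent: the tilt and azimuth are converging on 40° and -3.7°.

```bash
python3 -m crank '[{"x":-2.9,"y":0.5,"z":-4.0,"turn":0},{"x":-2.9,"y":0.5,"z":-4.0,"turn":0}]'>/dev/null; python3 s.py
```

```text
pos [0.3378 0.1693 1.035 ] x [-0.733  0.262 -0.628] y [0.237 0.963 0.126] z [ 0.638 -0.057 -0.768] tilt 39.8 az -5.1 j [ 0.55  0.1   0.06 -0.55  2.32 -1.25] F [-0.5 -0.2  0.3] t 7.5
TCP in shelf frame mm [-237.4   91.5 1035. ]
```

```bash
python3 -m crank '[{"x":0,"y":0,"z":0,"turn":-0.1},{"x":0,"y":0,"z":0,"turn":-0.1},{"x":2.7,"y":-0.1,"z":4.1,"turn":0},{"x":2.7,"y":-0.1,"z":4.1,"turn":0},{"x":2.7,"y":-0.1,"z":4.1,"turn":0}]'>/dev/null; python3 s.py
python3 -m crank '[{"x":2.7,"y":-0.1,"z":4.1,"turn":0},{"x":2.7,"y":-0.1,"z":4.1,"turn":0},{"x":2.7,"y":-0.1,"z":4.1,"turn":0},{"x":2.7,"y":-0.1,"z":4.1,"turn":0},{"x":2.7,"y":-0.1,"z":4.1,"turn":0}]'>/dev/null; python3 s.py
python3 -m crank '[{"x":2.7,"y":-0.1,"z":4.1,"turn":0},{"x":2.7,"y":-0.1,"z":4.1,"turn":0},{"x":2.7,"y":-0.1,"z":4.1,"turn":0}]'>/dev/null; python3 s.py
```

```text
pos [0.3531 0.1662 0.9409] x [-0.764  0.063 -0.642] y [ 0.088  0.996 -0.008] z [ 0.639 -0.063 -0.767] tilt 39.9 az -5.6 j [ 0.51 -0.27  0.72 -0.43  2.05 -1.29] F [ 0.5 -1.   2. ] t 8.0
TCP in shelf frame mm [-222.    89.4  940.9]
pos [0.3797 0.1565 0.6947] x [-0.766  0.062 -0.64 ] y [ 0.089  0.996 -0.01 ] z [ 0.637 -0.064 -0.769] tilt 39.8 az -5.8 j [ 0.43 -0.66  1.5  -0.33  1.67 -1.2 ] F [0.6 0.7 0.2] t 8.5
TCP in shelf frame mm [-194.8   81.4  694.7]
pos [0.3957 0.1506 0.5484] x [-0.766  0.062 -0.64 ] y [ 0.089  0.996 -0.01 ] z [ 0.636 -0.064 -0.769] tilt 39.8 az -5.8 j [ 0.39 -0.81  1.84 -0.31  1.48 -1.17] F [-0.2 -0.7 -0.1] t 8.8
TCP in shelf frame mm [-178.5   76.7  548.4]
```

```bash
python3 -m crank '[{"x":0,"y":0,"z":5,"turn":0},{"x":0,"y":0,"z":5,"turn":0},{"x":0,"y":0,"z":5,"turn":0},{"x":0,"y":0,"z":5,"turn":0},{"x":0,"y":0,"z":0,"turn":0}]'>/dev/null; python3 s.py
python3 - <<'E'
from h import *
p,d=manip.grab_frame("scene"); cv2.imwrite("pics/s1.png",p[:,:,::-1])
E
```

```text
pos [0.5226 0.1365 0.3859] x [-0.776  0.061 -0.628] y [ 0.091  0.996 -0.015] z [ 0.624 -0.069 -0.778] tilt 38.9 az -6.3 j [ 0.22 -0.61  2.   -0.23  1.11 -1.23] F [-1.2  0.2 -1.3] t 9.3
TCP in shelf frame mm [-50.9  70.8 385.9]
```

View pics/s1.png

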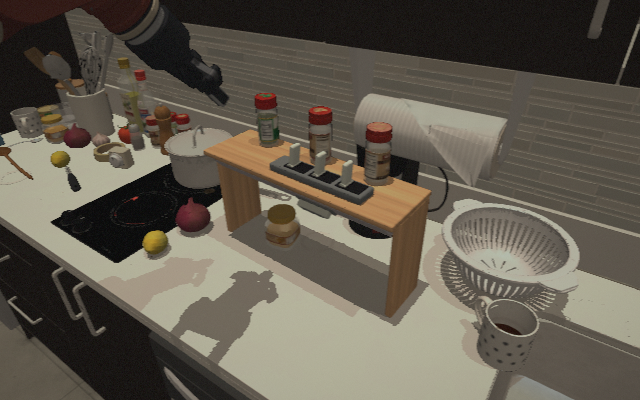

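The arm leans over the front of the shelf with its closed fingertip at about (222,100). The toggles at (294,152), (320,162) and (347,172) are untouched.

```bash
python3 -m crank '[{"x":-0.4,"y":0.1,"z":4.6,"turn":0},{"x":-0.4,"y":0.1,"z":4.6,"turn":0},{"x":-0.3,"y":0.1,"z":3.7,"turn":0},{"x":0,"y":0,"z":0,"turn":0}]'>/dev/null; python3 s.py
```

```text
pos [0.6136 0.1317 0.3005] x [-0.771  0.061 -0.634] y [ 0.089  0.996 -0.012] z [ 0.631 -0.066 -0.773] tilt 39.4 az -5.9 j [ 0.17 -0.36  1.97 -0.23  0.87 -1.23] F [-1.  -0.2 -1.1] t 9.75
TCP in shelf frame mm [ 40.2  72.  300.5]
```

```bash
python3 -m crank '[{"x":0.6,"y":0,"z":1.6,"turn":0},{"x":0,"y":0,"z":0,"turn":0}]'>/dev/null; python3 s.py
python3 -m crank '[{"x":0,"y":-2.5,"z":0.06,"turn":0},{"x":0,"y":-2.5,"z":0.06,"turn":0},{"x":0,"y":-2.5,"z":0.06,"turn":0},{"x":0,"y":-2.5,"z":0.06,"turn":0}]'>/dev/null; python3 s.py
```

```text
pos [0.6189 0.1319 0.2893] x [-0.767  0.061 -0.639] y [ 0.088  0.996 -0.01 ] z [ 0.636 -0.064 -0.769] tilt 39.7 az -5.8 j [ 0.17 -0.34  1.98 -0.23  0.84 -1.22] F [-1.  -0.1 -0.7] t 9.95
TCP in shelf frame mm [ 45.5  72.5 289.3]
pos [0.612  0.0319 0.2918] x [-0.763  0.06  -0.643] y [ 0.087  0.996 -0.01 ] z [ 0.64  -0.063 -0.766] tilt 40.0 az -5.7 j [-0.06 -0.43  2.04 -0.04  0.83 -1.53] F [ 0.2 -1.1  0.1] t 10.35
TCP in shelf frame mm [ 45.1 -27.8 291.8]
```

```bash
python3 -m crank '[{"x":0.4,"y":0,"z":0.5,"turn":0},{"x":0,"y":0,"z":0,"turn":0}]'>/dev/null; python3 s.py
python3 -m crank '[{"x":0.05,"y":-2.5,"z":0.1,"turn":0},{"x":0.05,"y":-2.5,"z":0.1,"turn":0},{"x":0.05,"y":-2.5,"z":0.1,"turn":0},{"x":0.05,"y":-2.5,"z":0.1,"turn":0}]'>/dev/null; python3 s.py
python3 -m crank '[{"x":0.05,"y":-2.5,"z":0.1,"turn":0},{"x":0.05,"y":-2.5,"z":0.1,"turn":0},{"x":0.05,"y":-2.5,"z":0.1,"turn":0}]'>/dev/null; python3 s.py
python3 - <<'E'
from h import *
p,d=manip.grab_frame("scene"); cv2.imwrite("pics/s2.png",cv2.resize(p[100:260,220:460,::-1],(720,480)))
E
```

```text
pos [0.6128 0.0308 0.285 ] x [-0.763  0.06  -0.644] y [ 0.089  0.996 -0.013] z [ 0.641 -0.067 -0.765] tilt 40.1 az -6.0 j [-0.06 -0.42  2.04 -0.04  0.82 -1.53] F [-2.  -6.6  5.7] t 10.55
TCP in shelf frame mm [ 46.  -28.8 285. ]
pos [ 0.6044 -0.0665  0.2792] x [-0.766  0.06  -0.64 ] y [ 0.085  0.996 -0.009] z [ 0.637 -0.062 -0.768] tilt 39.8 az -5.5 j [-0.29 -0.44  2.07  0.17  0.84 -1.85] F [0.2 2.9 0.3] t 10.95
TCP in shelf frame mm [  43.9 -126.5  279.2]
pos [ 0.5986 -0.1421  0.2766] x [-0.766  0.059 -0.64 ] y [ 0.086  0.996 -0.011] z [ 0.637 -0.063 -0.768] tilt 39.8 az -5.7 j [-0.46 -0.41  2.05  0.3   0.86 -2.07] F [-0.5  1.3  0.1] t 11.25
TCP in shelf frame mm [  43.  -202.3  276.6]
```

View pics/s2.png

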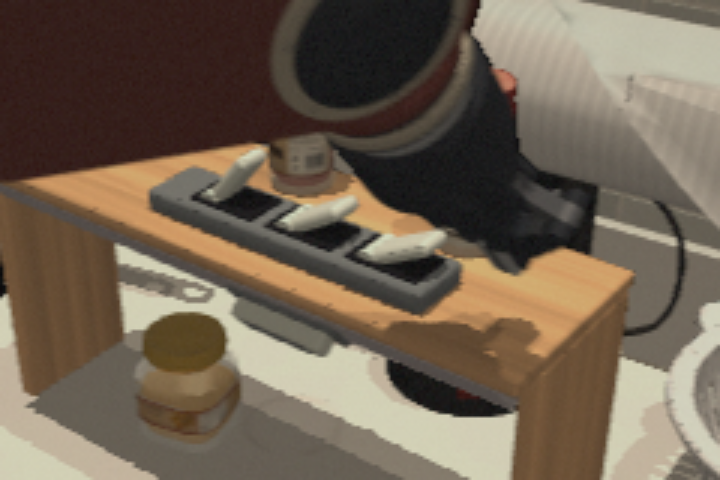

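The toggles are all laid to the right. The middle and right ones lie flat; the left one, at crop (238,172), is steeper and needs a check. The pale bar under the lip also shows, from crop (235,310) to (340,345). I'll measure both.

Run:
```python
from h import *
p,d=manip.grab_frame("scene"); S=cloud("scene",d); e=R.from_euler('z',-.0652).as_matrix()
L=(S-[.5688,.0625,0])@e*1000
T=(L[...,0]>10)&(L[...,0]<75)&(L[...,2]>252)&(L[...,2]<300)
sat=p.max(2).astype(int)-p.min(2)
w=T&(p.min(2)>110)&(sat<50)
for n,(u0,u1,v0,v1) in {"L":(287,310,147,168),"M":(311,340,163,178),"R":(341,370,174,190)}.items():
    q=L[v0:v1,u0:u1][w[v0:v1,u0:u1]]
    if len(q)<10: print(n,len(q));continue
    q=q[:,1:]; c=q.mean(0); _,_,V=np.linalg.svd(q-c); print(n,len(q),c.round(1),"tilt",np.arctan2(abs(V[0,0]),abs(V[0,1])).round(2),"top z",np.percentile(q[:,1],98).round(1),"min y",q[:,0].min().round(1))
# bar
b=L[195:225,290:345]; m=(b[...,2]>165)&(b[...,2]<205)&(b[...,0]>-5)&(b[...,0]<40)
q=b[m]; print("bar",len(q),q.min(0).round(1),q.max(0).round(1),np.percentile(q,[5,50,95],axis=0).round(1).tolist())
hh=L[205:250,260:305]; m=(hh[...,2]>15)&(hh[...,2]<95)&(hh[...,0]<140); print("honey",np.percentile(hh[m],[5,50,95],axis=0).round(0).tolist())
# underside lamp points
m=(L[...,2]>150)&(L[...,2]<214)&(L[...,0]>3)&(L[...,0]<40)&(abs(L[...,1])<200); v,u=np.where(m); print(len(u),u.min(),u.max(),v.min(),v.max())
for y in range(-140,141,20):
    k=L[m&(abs(L[...,1]-y)<10)]; print(y,len(k),k[:,2].min().round(1) if len(k) else '')
```

```text
L 59 [-11.5 276.8] tilt 0.72 top z 285.6 min y -20.4
M 123 [-71.6 266. ] tilt 1.11 top z 275.4 min y -89.7
R 158 [-131.5  264.3] tilt 1.15 top z 273.2 min y -150.9
bar 419 [   6.6 -126.9  180.1] [ 31.2   4.3 204.9] [[8.3, -103.5, 185.6], [14.5, -66.2, 195.6], [24.4, -26.0, 204.1]]
honey [[47.0, 56.0, 20.0], [64.0, 75.0, 63.0], [105.0, 111.0, 87.0]]
858 217 382 161 233
-140 36 188.6
-120 34 188.3
-100 83 180.6
-80 116 180.7
-60 114 180.1
-40 104 180.9
-20 46 189.6
0 24 189.9
20 26 190.0
40 26 188.3
60 24 189.4
80 22 189.8
100 20 189.7
120 21 189.5
140 20 189.2
```

Left reads about 0.70, which counts as off but only by a small margin, so I'll sweep it again lower. The bar's centre is near shelf y = -67 mm.

```bash
python3 -m crank '[{"x":-2.6,"y":0,"z":-3.1,"turn":0},{"x":0,"y":4.8,"z":-0.1,"turn":0},{"x":0,"y":4.8,"z":-0.1,"turn":0},{"x":0,"y":4.8,"z":-0.1,"turn":0},{"x":0,"y":4.8,"z":-0.1,"turn":0}]'>/dev/null; python3 -m crank '[{"x":0,"y":4.8,"z":-0.1,"turn":0},{"x":0,"y":0,"z":0,"turn":0}]'>/dev/null; python3 s.py
```

```text
pos [0.6157 0.1052 0.318 ] x [-0.767  0.055 -0.64 ] y [ 0.078  0.997 -0.008] z [ 0.637 -0.056 -0.769] tilt 39.8 az -5.0 j [ 0.11 -0.39  1.97 -0.16  0.89 -1.33] F [-0.3  0.7  0.3] t 12.05
TCP in shelf frame mm [ 44.   45.6 318. ]
```

```bash
python3 -m crank '[{"x":1.3,"y":0,"z":1.5,"turn":0},{"x":1.3,"y":0,"z":1.5,"turn":0},{"x":0,"y":0,"z":0,"turn":0}]'>/dev/null; python3 s.py; python3 -m crank '[{"x":0.05,"y":-2.5,"z":0.1,"turn":0},{"x":0.05,"y":-2.5,"z":0.1,"turn":0},{"x":0.05,"y":-2.5,"z":0.1,"turn":0}]'; python3 s.py
```

```text
pos [0.6136 0.0979 0.2733] x [-0.771  0.06  -0.634] y [ 0.087  0.996 -0.011] z [ 0.631 -0.063 -0.773] tilt 39.3 az -5.7 j [ 0.09 -0.37  2.02 -0.17  0.82 -1.32] F [-1.3  0.  -0.8] t 12.35
TCP in shelf frame mm [ 42.4  38.3 273.3]
time: 12.65
tool_pos: [0.6104, 0.0221, 0.2775]
tool_rot: [0.341, 0.039, 0.939, -0.019]
contact_force: [0.8, -0.0, 1.0]
gripper_width: -0.0
grasp_force: 0.0
pos [0.6104 0.0221 0.2775] x [-0.765  0.061 -0.642] y [ 0.087  0.996 -0.009] z [ 0.639 -0.063 -0.767] tilt 39.9 az -5.6 j [-0.08 -0.42  2.06 -0.02  0.81 -1.56] F [ 0.8 -0.   1. ] t 12.65
TCP in shelf frame mm [ 44.1 -37.6 277.5]
```

```bash
python3 -m crank '[{"x":0,"y":0,"z":-5,"turn":0},{"x":0,"y":0,"z":-5,"turn":0},{"x":0,"y":0,"z":-5,"turn":0},{"x":0,"y":0,"z":-5,"turn":0},{"x":0,"y":0,"z":0,"turn":0}]'>/dev/null; python3 s.py; python3 -m crank '[{"x":2.5,"y":-0.8,"z":3.4,"turn":0},{"x":2.5,"y":-0.8,"z":3.4,"turn":0},{"x":2.5,"y":-0.8,"z":3.4,"turn":0},{"x":0,"y":0,"z":0,"turn":0}]'>/dev/null; python3 s.py
python3 - <<'E'
from h import *
p,d=manip.grab_frame("scene"); cv2.imwrite("pics/s3.png",p[:,:,::-1])
p,d=manip.grab_frame("wrist"); cv2.imwrite("pics/w3.png",p[:,:,::-1])
E
```

```text
pos [0.4812 0.0354 0.4417] x [-0.755  0.06  -0.653] y [ 0.088  0.996 -0.01 ] z [ 0.65  -0.065 -0.757] tilt 40.8 az -5.7 j [-0.07 -0.81  2.03 -0.02  1.21 -1.56] F [0.6 0.3 1.6] t 13.15
TCP in shelf frame mm [-85.6 -32.8 441.7]
pos [0.4847 0.0088 0.2921] x [-0.777  0.064 -0.627] y [ 0.089  0.996 -0.009] z [ 0.624 -0.063 -0.779] tilt 38.8 az -5.8 j [-0.16 -0.83  2.27  0.04  1.02 -1.65] F [-0.8  0.5 -1.3] t 13.55
TCP in shelf frame mm [-80.5 -59.  292.1]
```

View pics/s3.png

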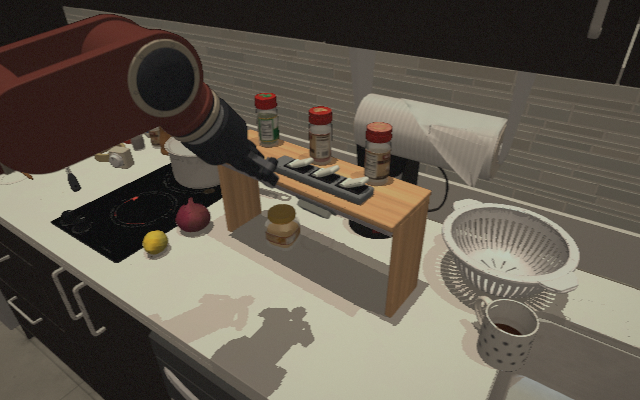

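View pics/w3.png

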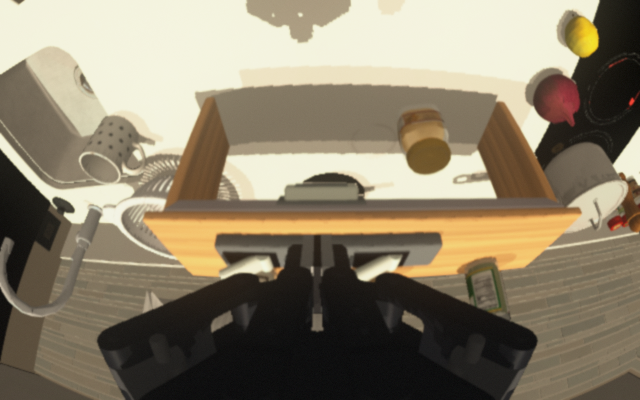

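The scene view shows all three toggles laid flat at (300,161), (327,172) and (353,182), with the jars in place. The wrist view shows the bar under the lip from (285,185) to (360,203), centred almost on the finger line at column 318. Next I'll come in under the lip.

```bash
python3 -m crank '[{"x":0.8,"y":-0.2,"z":2.3,"turn":0},{"x":0.8,"y":-0.2,"z":2.3,"turn":0},{"x":0,"y":0,"z":0,"turn":0}]'>/dev/null; python3 s.py
```

```text
pos [0.5052 0.0032 0.2584] x [-0.767  0.061 -0.639] y [ 0.088  0.996 -0.01 ] z [ 0.636 -0.064 -0.769] tilt 39.7 az -5.7 j [-0.16 -0.76  2.29  0.05  0.91 -1.67] F [ 0.   0.1 -1. ] t 13.95
TCP in shelf frame mm [-59.6 -63.3 258.4]
```

```bash
python3 -m crank '[{"x":1.3,"y":0,"z":0,"turn":0},{"x":0,"y":0,"z":2,"turn":0},{"x":0,"y":0,"z":2,"turn":0},{"x":0,"y":0,"z":2,"turn":0},{"x":0,"y":0,"z":0,"turn":0}]'>/dev/null; python3 s.py
```

```text
pos [5.340e-01 2.000e-04 2.046e-01] x [-0.766  0.061 -0.639] y [ 0.088  0.996 -0.01 ] z [ 0.636 -0.064 -0.769] tilt 39.8 az -5.7 j [-0.16 -0.61  2.3   0.05  0.76 -1.67] F [-0.3 -0.9  0.6] t 14.45
TCP in shelf frame mm [-30.6 -64.5 204.6]
```

```bash
python3 -m crank '[{"x":0,"y":0,"z":1.6,"turn":0},{"x":0,"y":0,"z":1.6,"turn":0},{"x":0,"y":0,"z":1.6,"turn":0},{"x":0,"y":0,"z":0,"turn":0}]'>/dev/null; python3 s.py
```

```text
pos [ 0.5643 -0.003   0.1675] x [-0.766  0.061 -0.639] y [ 0.088  0.996 -0.01 ] z [ 0.636 -0.064 -0.769] tilt 39.8 az -5.7 j [-0.15 -0.46  2.27  0.06  0.64 -1.68] F [-0.6  0.6 -0.4] t 14.85
TCP in shelf frame mm [ -0.2 -65.7 167.5]
```

```bash
for i in 1; do 
python3 -m crank '[{"x":-0.4,"y":0,"z":0,"turn":0},{"x":-0.4,"y":0,"z":0,"turn":0},{"x":0,"y":0,"z":0,"turn":0}]'>/dev/null; python3 s.py
python3 -m crank '[{"x":-0.4,"y":0,"z":0,"turn":0},{"x":0,"y":0,"z":0,"turn":0}]'>/dev/null; python3 s.py; done
```

```text
pos [ 0.5703 -0.0037  0.1733] x [-0.765  0.061 -0.641] y [ 0.088  0.996 -0.011] z [ 0.638 -0.065 -0.767] tilt 39.9 az -5.8 j [-0.15 -0.45  2.26  0.06  0.64 -1.67] F [-0.2  0.6  0.3] t 15.15
TCP in shelf frame mm [  5.8 -66.  173.3]
pos [ 0.5724 -0.0039  0.1735] x [-0.767  0.061 -0.639] y [ 0.088  0.996 -0.01 ] z [ 0.635 -0.064 -0.769] tilt 39.7 az -5.8 j [-0.15 -0.44  2.25  0.06  0.65 -1.67] F [-0.7  0.6 -0.2] t 15.35
TCP in shelf frame mm [  7.9 -66.  173.5]
```

```bash
for i in 1; do 
python3 -m crank '[{"x":-0.4,"y":0,"z":0,"turn":0},{"x":0,"y":0,"z":0,"turn":0}]'>/dev/null; python3 s.py
python3 -m crank '[{"x":-0.3,"y":0,"z":0,"turn":0},{"x":0,"y":0,"z":0,"turn":0}]'>/dev/null; python3 s.py; done
```

```text
pos [ 0.575  -0.004   0.1749] x [-0.768  0.062 -0.637] y [ 0.088  0.996 -0.01 ] z [ 0.634 -0.064 -0.771] tilt 39.6 az -5.8 j [-0.15 -0.44  2.24  0.06  0.65 -1.67] F [-3.5  0.9 -1.4] t 15.55
TCP in shelf frame mm [ 10.6 -66.  174.9]
pos [ 0.5775 -0.0042  0.177 ] x [-0.768  0.061 -0.638] y [ 0.088  0.996 -0.01 ] z [ 0.635 -0.064 -0.77 ] tilt 39.6 az -5.8 j [-0.15 -0.43  2.23  0.05  0.65 -1.67] F [-1.5  0.6 -3.1] t 15.75
TCP in shelf frame mm [ 13.1 -66.  177. ]
```

```bash
for i in 1; do 
python3 -m crank '[{"x":-0.2,"y":0,"z":0,"turn":0},{"x":-0.2,"y":0,"z":0,"turn":0},{"x":0,"y":0,"z":0,"turn":0}]'>/dev/null; python3 s.py
python3 -m crank '[{"x":-0.1,"y":0,"z":0,"turn":0},{"x":0,"y":0,"z":0,"turn":0}]'>/dev/null; python3 s.py; done
```

```text
pos [ 0.5798 -0.0044  0.1787] x [-0.77   0.061 -0.635] y [ 0.088  0.996 -0.01 ] z [ 0.632 -0.064 -0.772] tilt 39.5 az -5.8 j [-0.15 -0.42  2.23  0.05  0.65 -1.67] F [-7.4  0.7 -1.5] t 16.05
TCP in shelf frame mm [ 15.3 -66.  178.7]
pos [ 0.5799 -0.0044  0.1786] x [-0.771  0.061 -0.634] y [ 0.088  0.996 -0.01 ] z [ 0.631 -0.064 -0.773] tilt 39.4 az -5.8 j [-0.15 -0.42  2.22  0.05  0.66 -1.67] F [-10.3   1.4  -0.4] t 16.25
TCP in shelf frame mm [ 15.4 -66.  178.6]
```

```bash
python3 -m crank '[{"x":0.8,"y":0,"z":0,"turn":0},{"x":0.8,"y":0,"z":0,"turn":0},{"x":0,"y":0,"z":-4,"turn":0},{"x":0,"y":0,"z":-4,"turn":0},{"x":0,"y":0,"z":-4,"turn":0}]'>/dev/null; python3 s.py
python3 -m crank '[{"x":0,"y":0,"z":-2,"turn":0},{"x":0,"y":0,"z":0,"turn":0}]'>/dev/null; python3 s.py
cat > bar.py <<'E'
from h import *
import sys
p,d=manip.grab_frame("scene"); S=cloud("scene",d); e=R.from_euler('z',-.0652).as_matrix()
L=(S-[.5688,.0625,0])@e*1000
m=(L[...,2]>150)&(L[...,2]<214)&(L[...,0]>3)&(L[...,0]<40)&(abs(L[...,1])<200)
n=L[...,0]*.766+(L[...,2]-220)*.643; s=L[...,0]*.643-(L[...,2]-220)*.766
for y in range(-130,11,10):
    k=m&(abs(L[...,1]-y)<5)&(s>26)&(s<43); print(y,k.sum(),L[k][:,2].min().round(1) if k.any() else '',"n",np.median(n[k]).round(1) if k.any() else '')
cv2.imwrite(sys.argv[1],cv2.resize(p[140:240,240:400,::-1],(800,500)))
E
python3 bar.py pics/s4.png
```

```text
pos [0.4924 0.004  0.2645] x [-0.766  0.061 -0.64 ] y [ 0.088  0.996 -0.011] z [ 0.637 -0.065 -0.768] tilt 39.8 az -5.8 j [-0.17 -0.81  2.31  0.05  0.95 -1.67] F [ 0.1 -0.4  1.2] t 16.75
TCP in shelf frame mm [-72.4 -63.4 264.5]
pos [0.4812 0.0051 0.2843] x [-0.76   0.06  -0.647] y [ 0.089  0.996 -0.011] z [ 0.644 -0.066 -0.762] tilt 40.3 az -5.8 j [-0.17 -0.86  2.31  0.05  1.   -1.67] F [-0.1  0.6  0.8] t 16.95
TCP in shelf frame mm [-83.7 -63.  284.3]
-130 9 189.4 n 3.4
-120 7 190.0 n 3.3
-110 8 190.3 n 3.3
-100 17 189.6 n 2.3
-90 16 187.3 n -1.4
-80 14 189.0 n -2.5
-70 16 188.2 n -2.4
-60 14 187.0 n -2.5
-50 13 188.6 n -2.6
-40 16 188.3 n -2.5
-30 11 195.2 n -1.4
-20 3 191.2 n -0.2
-10 2 196.1 n 3.5
0 5 189.5 n 3.1
10 6 190.5 n 3.3
```

View pics/s4.png

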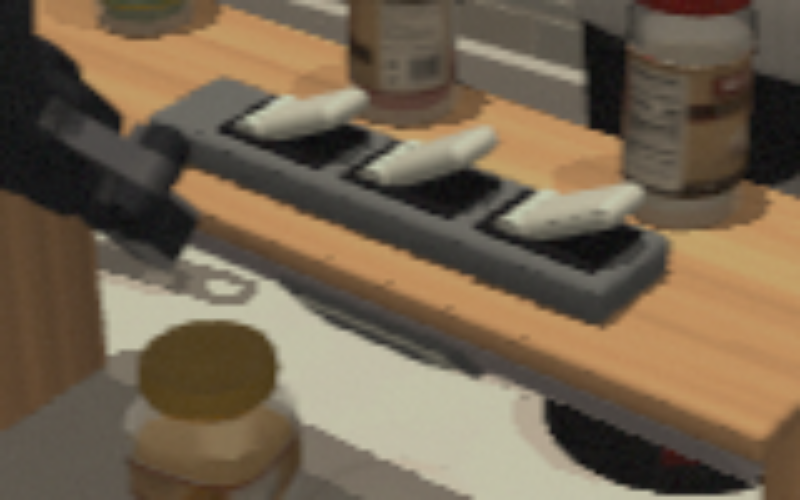

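The toggles all lie to the right. The bar, at crop (300..470, 300..365), sits almost flush: its face is 5.8 mm below the lamp face, against 6 mm when fully in. The jars are standing and the gripper is clear.

```bash
python3 -c "
from plant import manip;print(manip.job_done())"
```

```text
the job is handed in; nothing more can be done
None
```

I handed the job in at about 17 s of the 58 s allowed: all three toggles were swept off to the right, then the night-light bar was pushed in and stayed in at about 10 N of contact force, and the jars were left standing.

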